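Extend the imaging stand over the slide and lower its lens

ROBOT

A 6-joint arm with a two-finger parallel gripper is mounted at the origin on the work surface. World frame = base frame: x ahead of the robot, y to its left, z up, the work surface at z = 0. Lengths are in mm, angles in rad, forces in N, time in s.
With the tool pointing down it reaches from about 300 to 775 mm from the base axis. Payload 14.6 kg.
Tool frame: the origin (TCP) lies at the very end of the fingers, on their centre line; the grasp point (between the pads) lies 19 mm behind it; z points along the fingers, y is the line along which they close (so a half turn about z gives the same grasp; the last joint's range is limited). The gripper opens to 94 mm and grips with 3 to 60 N. Pads are 16 mm wide; open, the fingers measure 119 mm over their backs; the gripper's body (75 mm by 177 mm) begins 78 mm behind the grasp point.
Start: joints at [1.244, 0.3, 1.521, -0, 1.321, -0.067], TCP at [141.286, 531.533, 183.846] pointing down, gripper open.
Joint ranges: [-3.03, 3.03], [-0.79, 2.21], [0.23, 2.52], [-1.04, 4.18], [0, 3.07], [-2.55, 2.55]. Speed limits (rad/s): [2.22, 2.22, 2.57, 3.14, 3.14, 3.14].

INTERFACE

Orientations are given as [roll, pitch, yaw] about the fixed x, y, z axes, in that order (R = Rz(yaw) Ry(pitch) Rx(roll)).
In Python, from cell import manip, eyes, ticket gives the robot as it stands. The module is installed in compiled form; this text tells all that it offers.
- The arm moves only by the tool arm_command, never from a script. Its argument "plan" is a list of rows, each a list of 5 numbers: the opening, from -1 (shut) to 1 (fully open), then the shift along the tool's x, y, z in m, then the turn about the tool's z in rad. In form: [[jaw, dx, dy, dz, roll], ...]. A call has 1 to 20 rows; each row shifts and turns the commanded pose from where the row before left it, along the tool's axes as they then stand; what a row does not reach is not made up. A row lasts 1/8 s, in which the tool goes at most 62.5 mm and 10.7 degrees, less where a joint would pass 70% of its speed; a pose out of reach is approached as far as the arm can. A call is refused whole if a number of a shift passes 0.0625 or a number of a turn 0.188, either way. A call with a gripper value outside its range is refused whole. The fingers move at their own pace and stop on an object; "newtons" is the grip in N (left out, the last holds). Time passes only in rows, so rows that do not move let the fingers close. It gives the time, the measured TCP pose, the force, the opening and the grip force at its end, in the units of the state.
- manip.read_state(): the state, without advancing time (a new reading comes with each control period).
- eyes.camera(name): name is "scene" or "top" or "wrist"; returns a dict with "img" (384x512x3 uint8, blue, green, red), "z_map" (384x512 float32, mm along the optical axis (not along the pixel's ray), 0 where there is no reading), "fx", "fy", "cx", "cy" (pixels), "eye" and "orientation" of the camera in the world. Camera axes: x right, y down, z forward; pixel columns grow to the right and rows downward; lengths in mm; the calibration is good to about 2 mm. The wrist camera is an equidistant fisheye: a pixel r from the principal point sees the ray r / f radians off the axis. A picture is of the moment at which its call begins.
- ticket.sign_off(): hands the job in; it is judged then, once.
The state is a dict: "clock": time; "joints": joint angles; "qd": joint speeds; "effort": joint torques, N m; "eef_pos": TCP position; "eef_rot": TCP orientation; "wrist_force": force on the tool from outside, world axes, zero at the start; "moment": the same for the moment, N m; "finger_gap": finger opening in mm; "finger_force": force on a finger pad.
Only numpy, scipy, OpenCV 4.12 (cv2) and the standard library are available. Lean on these libraries where they do the work, as an engineer would, in place of code of your own. Each camera call takes 0.05 s, during which the arm holds its last target. There are 200 camera calls.

TASK

First move the tall white bottle out of the way: stand it upright in the shallow white tray. Then press the stand's spring button down, slide the telescopic arm out until the lens is straight above the block that carries the long glass slide, and let the button pop fully up through that hole; with the arm locked there, turn the spoked handwheel clockwise (seen from above), spoke after spoke, until the lens is all the way down at its stop. Leave the slide and everything else on the bench where it stands.

Things in the scene. Friction and masses are not known exactly. Their poses are not given: they have to be found in the camera images.
- stand: fixed imaging stand: base plate 140 x 200 x 14 mm and post carrying a level aluminium tube 44 mm wide, top 165 mm above the bench. Origin: on the bench below the tube's axis; y = direction in which the telescopic arm slides out, z up. Tube from y = -360 to -60 mm; its 6 mm top wall has holes (24 mm long) at y = -330, -270, -210, -150, -90 mm, joined by a narrow slot for the button's stem
- extension (a joint): how far the telescopic arm is slid out along the stand's y, m: 0 at the start; the holes are at 0, 0.06, 0.12, 0.18, 0.24, each with 3 mm of play either way; friction 2 N. The arm carries the button, the camera box and the head with lens and handwheel
- button (a joint): how far the spring button is pressed, m: 0 up, 0.012 fully down; spring 2.3 N up, 5.3 N down. Its 18 mm square shoulder fills a hole and locks the arm; pressed 8 mm or more it passes under the wall and the arm slides as long as it is kept down; let go over a hole it springs up, between holes it stays down under the wall
- cap_top (a point): centre of the top of the button's black cap: a 24 x 24 mm square block, 30 mm high, on a thin stem through the slot; unpressed it reaches from 16 to 46 mm above the tube's top. Moves with the arm; it can be gripped by its sides from above, pushed down and dragged along
- capstan (a joint): turn of the spoked handwheel, rad: grows clockwise seen from above; 0 = lens fully up, 5.0 = lens down at its stop (8 mm per rad); friction 0.06 N m, stays where left. Four level spokes: at 0 they point along the stand's +x, +y, -x, -y; at value q they are turned clockwise by q
- hub (a point): handwheel centre at spoke height (208 mm above the bench), on the head's vertical axis, 310 mm ahead of the button along the stand's y. Spokes: 10 mm rods ending in 16 mm balls, reaching 70 mm from the axis; hub 32 mm across, reaching 21 mm above the spokes' axes; the white head below (60 x 56 mm) tops at 173 mm above the bench
- camera_box (a point): centre of the top of the black finned camera box (64 mm wide, 50 mm along the arm), 292 mm above the bench, over the tube 105 mm behind the handwheel's axis (stand's -y); moves with the arm. Its face is 80 mm from the axis, so the hand cannot go all the way round the handwheel on that side
- lens_tip (a point): centre of the lower end of the black lens barrel (44 mm across) below the handwheel; 73 mm above the bench at capstan 0, 33 mm at 5.0
- specimen: loose round black block, 54 mm across, 18 mm high, carrying a long glass slide (76 x 26 x 3 mm, along its own x, roughly across the arm); origin: centre of its underside. It stands within 5 mm of below the lens axis at extension 0.12, 0.18 or 0.24; the bottle and the cassette block stand at the other two
- bottle: loose tall bottle, 215 mm high, body 54 mm across up to 133 mm, neck 22 mm across from about 157 mm up, grey cap 26 mm across over the top 16 mm; about 0.25 kg; origin in the centre of its underside, z up. It stands in the lens's and spokes' way, 60 or 120 mm from the specimen block.
- tray: fixed shallow white tray, 120 mm (its x) by 110 mm (its y) outside, walls 5 mm thick, 22 mm high, floor 5 mm; origin in the centre of its underside.
- cassette: bystander: round black block like the specimen's (54 mm across, 18 mm high) but with a white rectangular cassette (40 x 28 x 10 mm) on it; origin centre of underside
- slidebox: bystander: flat grey and white slide box, 120 x 85 x 37 mm; origin centre of underside
- jar: bystander: amber jar with black lid, 64 mm across, 85 mm high; origin centre of underside
- pencup: bystander: square white cup, 75 mm wide, 85 mm high, with pencils reaching 150 mm; origin centre of underside
- vial: bystander: small amber bottle, 48 mm across, 110 mm high; origin centre of underside
- brush: bystander: flat brush with a wooden handle lying on the bench, about 200 mm long; origin on its underside, roughly mid-length
There are look-alikes about, which are no part of the job. Leave any black or red look-alike of the bottle alone. Leave any orange look-alike of the tray alone.

How it is judged:
By the outcome, as a careful person would: the job done as asked, in the order asked, and still so for the second after the job is handed in, with the robot touching nothing.
It also fails if it takes over 72 s, if anything falls off the work surface, if the arm or the gripper's body presses on something with over 40 N, if the wrist force passes 120 N, or if a joint passes its speed limit or range.

## Working session

There is one attempt and no reset: what is moved stays moved. The work goes in short steps, Python scripts to look and compute and a tool call to move; the robot and the scene stay as the last step left them, time stands still between calls to the robot, and variables do not carry over. Pictures are saved under pics/ and viewed, at most 10 in all, crops included, and the job is handed in when it is done.

Besides the shell and the picture viewer there is one more tool, called after ">>>" as a command line: name --pt "numbers of a row" for each row, then --argument value for the rest. arm_command: Moves the arm, as the interface text tells. Its arguments: {"type":"object","properties":{"plan":{"type":"array"},"newtons":{"type":"number"}},"required":["plan"]}

```bash
mkdir -p pics
cat > h.py <<'E'
import numpy as np, cv2
from cell import manip, eyes, ticket
from scipy.spatial.transform import Rotation as R
def rot(o):
    o=np.array(o,float)
    return o if o.shape==(3,3) else R.from_euler('xyz',o).as_matrix()
def cloud(c):
    z=c['z_map']; v,u=np.mgrid[:384,:512]
    p=np.stack([(u-c['cx'])/c['fx']*z,(v-c['cy'])/c['fy']*z,z],-1)
    P=p@rot(c['orientation']).T+np.array(c['eye']); P[z<=0]=np.nan
    return P
E
python3 - <<'E'
from h import *
for n in ('scene','top'):
    c=eyes.camera(n); cv2.imwrite(f'pics/{n}0.png',cv2.resize(c['img'],(800,600)));np.savez(f'{n}.npz',**c)
    print(n,c['fx'],c['cx'],c['cy'],c['eye'],c['orientation'])
print(manip.read_state())
E
```

```text
scene 375.713765424892 251.6858371999675 186.37529830497786 [1300.29160934   -9.47905905  798.62570785] [-2.22079103 -0.02320714  1.54205274]
top 367.98983511427815 252.93008544005215 189.80090359785441 [ 453.03526956   36.15895818 1131.17829564] [-3.10229957  0.01055112 -1.54521004]
{'clock': 0.1, 'joints': array([ 1.24440027e+00,  3.00420051e-01,  1.52150841e+00,  1.28889747e-05,
        1.32068752e+00, -6.66384535e-02]), 'qd': array([-3.73516747e-04, -2.24123575e-03, -1.00977209e-03,  9.37165772e-05,
       -2.40979248e-03,  9.65228358e-04]), 'effort': array([ 4.69889983e-04, -5.32646620e+01, -3.53279507e+01,  7.09356135e-02,
        2.36155617e-02, -2.47116759e-05]), 'eef_pos': array([141.20479401, 531.30595825, 183.34507894]), 'eef_rot': array([-3.14057242e+00, -8.05997339e-05,  2.88183181e+00]), 'wrist_force': array([0.00649827, 1.06562511, 0.09721447]), 'moment': array([-0.04221308,  0.04201881, -0.00578027]), 'finger_force': 0.0, 'finger_gap': 93.93057432282218}
```

View pics/scene0.png

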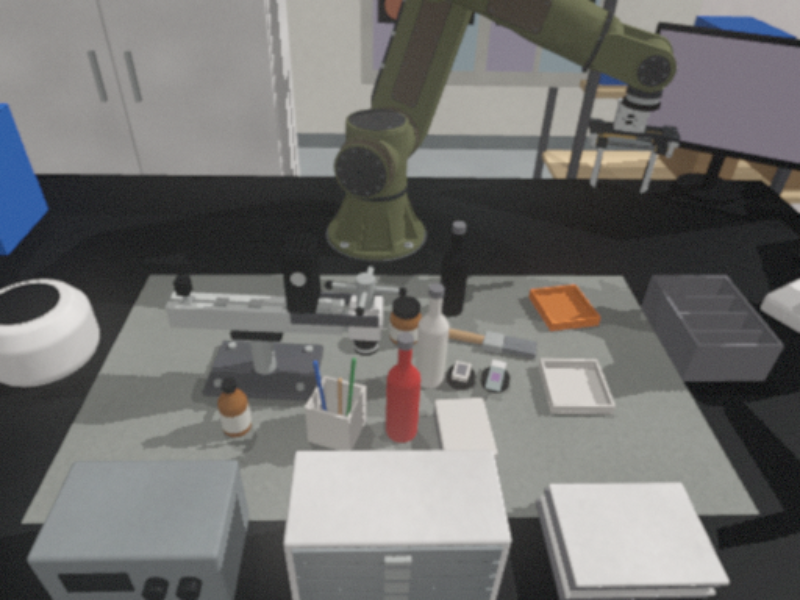

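View pics/top0.png

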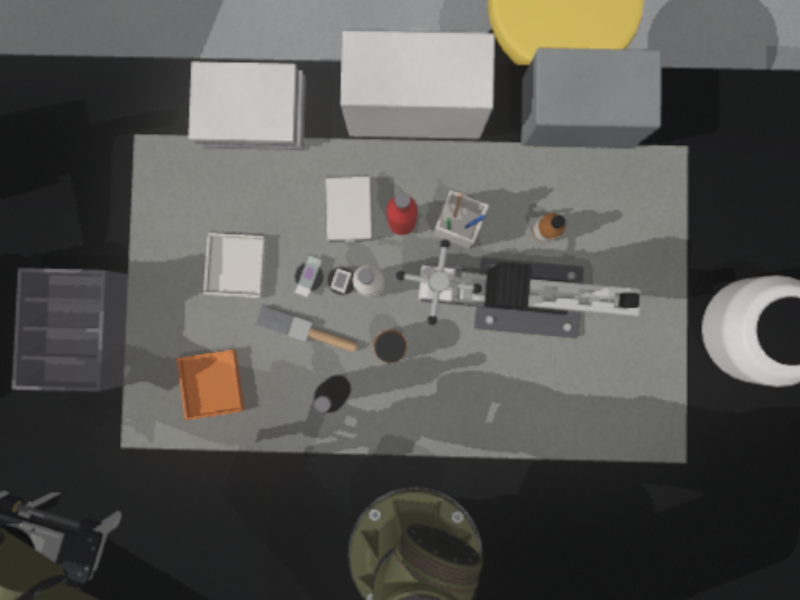

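The white bottle is at top px (368,280) and scene px (433,340). Its look-alikes are the red bottle at top (402,213) and the black one at top (332,393). The white tray is at top (234,265), with an orange look-alike at (210,384). The slide block at top (308,275) is the farthest of the three blocks, so the extension needed is 0.24. The cassette is at (342,281).

Next I'll measure these and take an enlarged crop to confirm.

Run:
```python
from h import *
c=dict(np.load('top.npz'));P=cloud(c);s=0.64
cv2.imwrite('pics/crop.png',cv2.resize(c['img'][135:235,120:430],(800,258),interpolation=cv2.INTER_CUBIC))
def at(n,u,v):
    u=int(u*s);v=int(v*s);print(n,np.round(np.nanmedian(P[v-1:v+2,u-1:u+2].reshape(-1,3),0),1))
for n,u,v in [('botcap',366,276),('hub',439,281),('ballU',445,245),('ballL',401,276),('ballD',432,320),('ballR',477,289),('cap',628,300),('box',507,286),('slide',308,274),('cass',342,281),('trayfloor',236,265),('head',428,292),('bench',300,200),('orange',210,384),('tube',600,295),('slidebox',349,205),('red',402,198),('jar',390,346),('black',322,404),('vial',556,221)]: at(n,u,v)
reg=lambda u0,u1,v0,v1:P[int(v0*s):int(v1*s),int(u0*s):int(u1*s)].reshape(-1,3)
def stat(n,r,lo,hi):
    q=r[(r[:,2]>lo)&(r[:,2]<hi)];m=cv2.minAreaRect(q[:,:2].astype(np.float32));print(n,len(q),np.round(q.mean(0),1),m)
stat('capbot',reg(340,395,250,310),203,230)
stat('botbody',reg(340,395,250,310),100,225)
stat('tray',reg(195,275,225,305),12,30)
stat('hub',reg(420,460,265,300),222,240)
stat('cap',reg(605,660,280,320),200,222)
stat('box',reg(470,545,250,320),280,300)
stat('spec',reg(288,328,250,300),10,30)
stat('cass',reg(326,356,262,298),10,40)
stat('wheel',reg(385,485,230,335),202,218)
# balls (dark)
```

```text
botcap [522.1  95.  214.6]
hub [516.5 -19.3 229.2]
ballU [575.3 -28.7 213.6]
ballL [523.4  40.  215.7]
ballD [454.9 -11.3 216.6]
ballR [506.5 -82.6 215.6]
cap [ 492.9 -321.5  211.8]
box [ 505.4 -115.8  290.2]
slide [536.9 219.3  22.1]
cass [526.1 154.9  27.1]
trayfloor [553.2 364.5   6.3]
head [501.8  -4.9 172.3]
bench [683.9 242.9   1.6]
orange [319.5 407.9   7.5]
tube [ 504.1 -297.8  164.1]
slidebox [669.5 142.8  37.8]
red [648.9  40.6 215.5]
jar [405.1  57.2  85.3]
black [316.8 158.7 215.3]
vial [ 636.1 -232.6  110.1]
capbot 82 [521.6  97.9 214.2] ((521.8660278320312, 97.90928649902344), (23.743616104125977, 23.580026626586914), 66.15068054199219)
botbody 310 [519.2  95.5 160.1] ((521.0872802734375, 97.50255584716797), (51.26823043823242, 52.278839111328125), 66.11341857910156)
tray 308 [553.1 366.2  20.6] ((551.6337890625, 366.0761413574219), (111.34407806396484, 119.97567749023438), 88.09110260009766)
hub 133 [516.2 -20.1 228.8] ((516.46923828125, -19.373497009277344), (29.656808853149414, 29.37531089782715), 2.3361353874206543)
cap 102 [ 494.4 -327.8  210. ] ((494.199462890625, -328.3060607910156), (22.627296447753906, 24.869361877441406), 1.7362676858901978)
box 606 [ 508.4 -124.   288.8] ((508.83087158203125, -124.93609619140625), (49.89079284667969, 63.80238342285156), 86.4710464477539)
spec 318 [533.  220.8  20.2] ((533.3349609375, 220.8477325439453), (52.186119079589844, 75.31904602050781), 69.55929565429688)
cass 237 [526.  157.3  23.7] ((526.522705078125, 158.7635040283203), (48.88554763793945, 48.87504196166992), 1.866470217704773)
wheel 370 [515.4 -19.5 212.5] ((515.0753784179688, -20.312057495117188), (102.56140899658203, 102.4646224975586), 36.01564025878906)
```

View pics/crop.png

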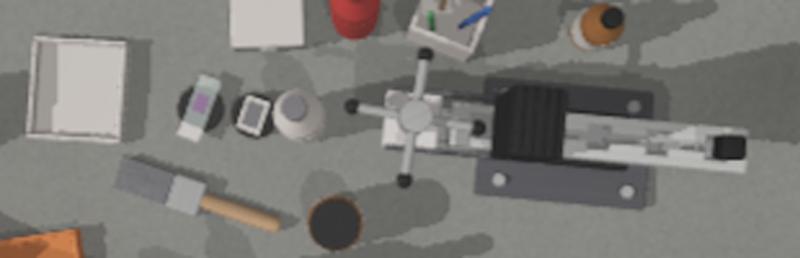

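The crop confirms the white bottle with the grey cap at crop (297,115), the purple slide block at (203,105), the cassette at (255,115) and the white tray at (78,88). In the world frame:

| Thing | World position (mm) |
|---|---|
| Hub | (516.5, −19.4) |
| Bottle | (521.8, 97.9) |
| Slide block | (533, 221) |
| Tray | (551.6, 366) |

The lens at extension 0.24 works out at (533.8, 220), which matches the slide block. Now I'll reach above the bottle.

>>> arm_command --pt "1 0 0 -0.02 0.1873" --pt "1 0 0 -0.02 0.1873" --pt "1 0 0 -0.02 0.1873" --pt "1 0 0 -0.02 0.1873" --pt "1 0 0 -0.02 0.1873" --pt "1 0 0 -0.02 0.1873" --pt "1 0 0 -0.02 0.1873" --pt "1 -0.0434 0.0381 0 0" --pt "1 -0.0434 0.0381 0 0" --pt "1 -0.0434 0.0381 0 0" --pt "1 -0.0434 0.0381 0 0" --pt "1 -0.0434 0.0381 0 0" --pt "1 -0.0434 0.0381 0 0" --pt "1 -0.0434 0.0381 0 0" --pt "1 -0.0434 0.0381 0 0" --pt "1 -0.0434 0.0381 0 0" --pt "1 -0.0434 0.0381 0 0" --pt "1 0 0 0 0" --pt "1 0 0 0 0" --newtons 15

```text
clock: 2.48
eef_pos: [522.0, 97.7, 323.6]
eef_rot: [-3.141, -0.0, 1.57]
wrist_force: [-0.3, 0.9, 0.1]
finger_gap: 93.9
finger_force: 0.0
```

>>> arm_command --pt "1 0 0 0.04 0" --pt "1 0 0 0.04 0" --pt "1 0 0 0.04 0" --pt "1 0 0 0.03 0" --pt "1 0 0 0.012 0" --pt "1 0 0 0 0" --pt "-1 0 0 0 0" --pt "-1 0 0 0 0" --pt "-1 0 0 0 0" --pt "-1 0 0 0 0" --pt "-1 0 0 0 0" --pt "-1 0 0 0 0" --newtons 25

```text
clock: 3.98
eef_pos: [522.2, 97.5, 161.8]
eef_rot: [-3.141, 0.0, 1.571]
wrist_force: [0.3, -0.1, -0.5]
finger_gap: 37.2
finger_force: 0.0
```

>>> arm_command --pt "-1 0 0 0 0" --pt "-1 0 0 0 0" --pt "-1 0 0 0 0" --pt "-1 0 0 -0.01 0" --pt "-1 0 0 -0.025 0" --pt "-1 0 0 -0.025 0" --pt "-1 0.01 0 0 0" --pt "-1 0.025 0.003 0 0" --pt "-1 0.035 0.004 0 0" --pt "-1 0.035 0.004 0 0" --pt "-1 0.035 0.004 0 0" --pt "-1 0.035 0.004 0 0" --pt "-1 0.035 0.004 0 0" --pt "-1 0.03 0.004 0 0" --pt "-1 0.02 0.0025 0 0" --pt "-1 0.0085 0 0 0" --pt "-1 0 0 0 0" --pt "-1 0 0 0 0" --newtons 25

```text
clock: 6.22
eef_pos: [551.8, 365.4, 221.7]
eef_rot: [-3.141, 0.0, 1.57]
wrist_force: [-0.4, -0.3, -2.6]
finger_gap: 25.0
finger_force: 25.0
```

Run:
```python
from h import *
for n in ('scene','top'):
    c=eyes.camera(n); cv2.imwrite(f'pics/{n}1.png',cv2.resize(c['img'],(800,600)));np.savez(f'{n}.npz',**c)
P=cloud(dict(np.load('top.npz')))
print(manip.read_state()['finger_gap'],manip.read_state()['wrist_force'])
```

```text
24.969284463745996 [-0.84276088 -0.07568023 -1.06814958]
```

View pics/scene1.png

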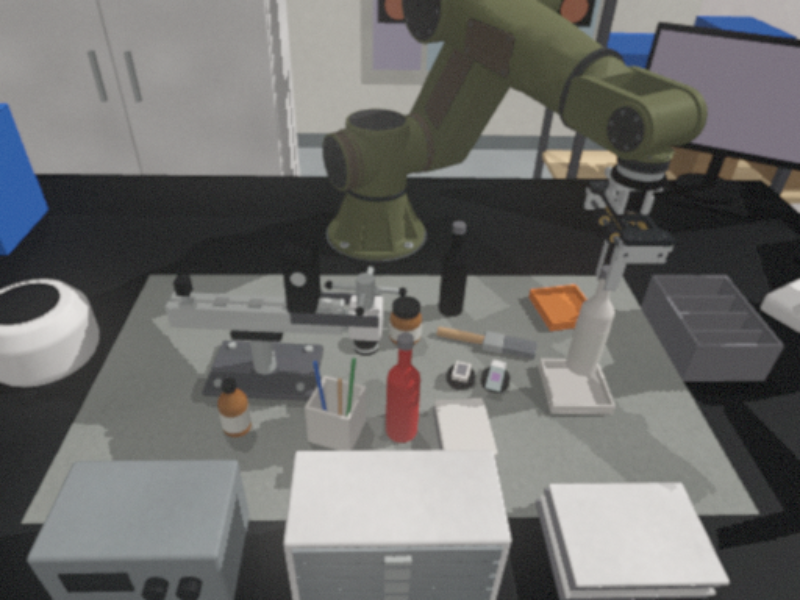

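The bottle is held above the white tray at px (590,335) in the picture. I'll check its tilt before lowering.

Run:
```python
from h import *
c=dict(np.load('scene.npz'));P=cloud(c)
q=P[150:250,350:400].reshape(-1,3);q=q[(abs(q[:,0]-552)<60)&(abs(q[:,1]-366)<50)]
for z in range(30,300,15):
    r=q[abs(q[:,2]-z)<7.5]
    if len(r)>3: print(z,len(r),np.round(r.max(0)[0],1),np.round([r[:,1].min(),r[:,1].max()],1))
```

```text
30 9 573.0 [328.5 415.7]
60 25 578.2 [337.6 384.4]
75 84 579.4 [338.  386.9]
90 79 579.6 [337.6 386.5]
105 90 580.0 [336.9 386. ]
120 89 580.1 [337.2 386.4]
135 95 578.8 [337.2 386.5]
150 91 579.8 [336.6 386.9]
165 105 580.9 [337.5 391.4]
180 98 580.3 [338.1 386.6]
195 149 578.8 [338.1 388.6]
210 103 573.2 [344.9 380.8]
225 44 565.3 [353.6 376. ]
240 36 569.3 [354.6 372.6]
255 68 578.1 [353.4 373.6]
270 106 578.5 [351.7 375. ]
285 88 578.3 [355.3 373.6]
```

>>> arm_command --pt "-1 0.001 0 0.025 0" --pt "-1 0 0 0.02 0" --pt "-1 0 0 0.006 0" --pt "-1 0 0 0.0035 0" --pt "-1 0 0 0 0" --pt "-0.2 0 0 0 0" --pt "0.3 0 0 0 0" --pt "0.3 0 0 0 0" --pt "0.3 0 0 0 0"

```text
clock: 7.45
eef_pos: [551.8, 367.0, 167.5]
eef_rot: [3.141, -0.0, 1.571]
wrist_force: [-0.3, 0.3, 0.4]
finger_gap: 59.8
finger_force: 0.0
```

>>> arm_command --pt "0.3 0 0 -0.03 0" --pt "0.3 0 0 -0.045 0" --pt "0.3 0 0 -0.045 0" --pt "0.3 0 0 -0.04 0" --pt "0.3 -0.058 -0.0048 0 0" --pt "0.3 -0.058 -0.0048 0 0" --pt "0.3 -0.058 -0.0048 0 0" --pt "0.3 -0.058 -0.0048 0 0" --pt "0.3 -0.058 -0.0048 0 0" --pt "0.3 -0.058 -0.0048 0 0" --pt "0.3 -0.058 -0.0048 0 0" --pt "0.3 -0.058 -0.0048 0 0" --pt "0.3 -0.058 -0.0048 0 0" --pt "0.3 -0.058 -0.0048 0 0" --pt "0.3 -0.058 -0.0048 0 0" --pt "0.3 -0.057 -0.0048 0 0" --pt "0.3 0 0 0 0.072" --pt "0.3 0 0 0 0" --newtons 40

```text
clock: 9.7
eef_pos: [493.9, -328.3, 327.2]
eef_rot: [-3.141, -0.0, 1.498]
wrist_force: [0.2, 0.5, -0.8]
finger_gap: 61.3
finger_force: 0.0
```

Run:
```python
from h import *
c=eyes.camera('top');P=cloud(c)
cv2.imwrite('pics/top2.png',cv2.resize(c['img'],(800,600)))
q=P[140:200,120:180].reshape(-1,3)
b=q[q[:,2]>205];print('bottle top',b.mean(0) if len(b) else 0)
c=eyes.camera('scene');P=cloud(c);cv2.imwrite('pics/scene2.png',cv2.resize(c['img'],(800,600)))
q=P[150:260,335:400].reshape(-1,3);q=q[(abs(q[:,0]-552)<50)&(abs(q[:,1]-366)<45)]
for z in (40,80,120,180,210): 
    r=q[abs(q[:,2]-z)<8]; print(z,r[:,1].min(),r[:,1].max(),r[:,0].max())
q=P[165:215,90:140].reshape(-1,3);q=q[(q[:,2]>185)&(abs(q[:,1]+328)<25)];print('cap',len(q),q.min(0),q.max(0))
```

```text
bottle top [551.15746527 365.43681922 219.00605241]
40 338.5827065209414 387.4818540208967 578.9985855925851
80 338.7002064978932 387.8144042892471 579.4747828437208
120 338.9708103216832 389.150887800771 579.9190165896492
180 355.4097922969703 375.18217690631184 563.766056053926
210 353.73780415854014 378.5471380350527 565.1813749533424
cap 137 [ 481.00242593 -343.19921507  185.16871717] [ 507.72233524 -317.53542258  212.81107011]
```

View pics/scene2.png

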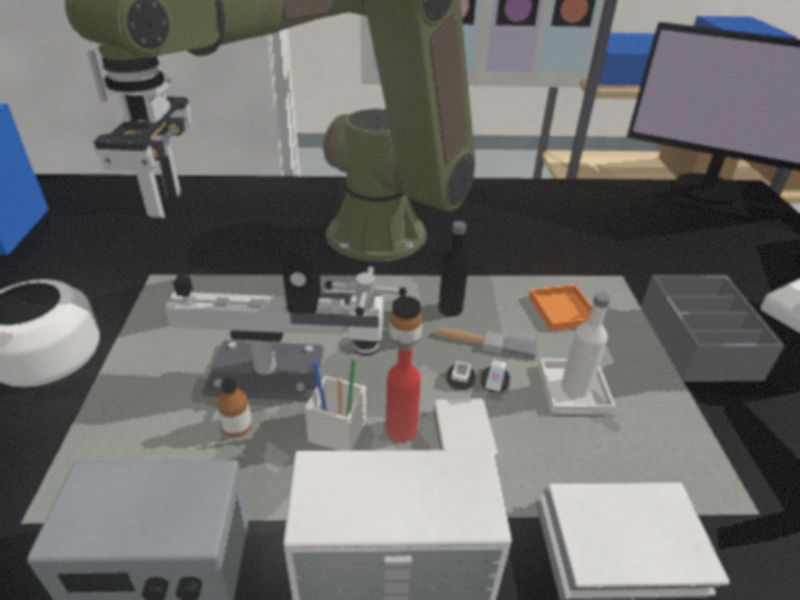

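The bottle stands upright in the tray at px (585,345), and the gripper hovers over the button cap at (183,285). Now I'll grip the cap.

>>> arm_command --pt "0.3 0 0 0.04 0" --pt "0.3 0 0 0.04 0" --pt "0.3 0 0 0.035 0" --pt "0.3 0 0 0.02 0" --pt "0.3 0 0 0.006 0" --pt "0.3 0 0 0 0" --pt "-0.3 0 0 0 0" --pt "-1 0 0 0 0" --pt "-1 0 0 0 0" --pt "-1 0 0 0 0" --pt "-1 0 0 0 0" --pt "-1 0 0 0 0" --newtons 40

```text
clock: 11.3
eef_pos: [493.9, -328.1, 186.4]
eef_rot: [-3.141, 0.0, 1.499]
wrist_force: [-3.6, 0.5, 1.8]
finger_gap: 23.0
finger_force: 40.0
```

>>> arm_command --pt "-1 0 0 0.006 0" --pt "-1 0 0 0.005 0" --pt "-1 0 0 0 0" --pt "-1 0 0 0 0"

```text
clock: 11.8
eef_pos: [494.0, -328.0, 175.6]
eef_rot: [-3.141, 0.0, 1.499]
wrist_force: [-6.8, 0.8, 4.4]
finger_gap: 22.3
finger_force: 40.0
```

>>> arm_command --pt "-1 0.01 0 0 0" --pt "-1 0.02 0 0 0" --pt "-1 0.03 0 0 0" --pt "-1 0 0 0 0"

```text
clock: 12.3
eef_pos: [498.4, -266.4, 175.7]
eef_rot: [-3.141, -0.001, 1.5]
wrist_force: [-7.3, 2.3, 4.1]
finger_gap: 22.6
finger_force: 40.0
```

>>> arm_command --pt "-1 0.02 0 0 0" --pt "-1 0.03 0 0 0" --pt "-1 0.03 0 0 0" --pt "-1 0.03 0 0 0" --pt "-1 0.03 0 0 0" --pt "-1 0.02 0 0 0" --pt "-1 0.012 0 0 0" --pt "-1 0.007 0 0 0" --pt "-1 0 0 0 0" --pt "-1 0 0 0 0"

```text
clock: 13.55
eef_pos: [510.8, -89.0, 175.4]
eef_rot: [-3.14, -0.001, 1.499]
wrist_force: [-7.9, 2.2, 4.3]
finger_gap: 23.0
finger_force: 40.0
```

Run:
```python
from h import *
print(manip.read_state()['eef_pos'],manip.read_state()['wrist_force'])
c=eyes.camera('top');P=cloud(c);np.savez('top.npz',**c)
cv2.imwrite('pics/top3.png',cv2.resize(c['img'],(800,600)))
q=P[120:240,120:320].reshape(-1,3)
r=q[(q[:,2]>222)&(q[:,2]<240)&(np.hypot(q[:,0]-534,q[:,1]-220)<35)];print('hub',len(r),cv2.minAreaRect(r[:,:2].astype(np.float32)))
```

```text
[510.81771886 -89.0013466  175.39364278] [-7.88685973  2.18409896  4.25125682]
hub 134 ((532.8695678710938, 217.8038330078125), (29.687450408935547, 29.86675262451172), 0.371620774269104)
```

View pics/top3.png

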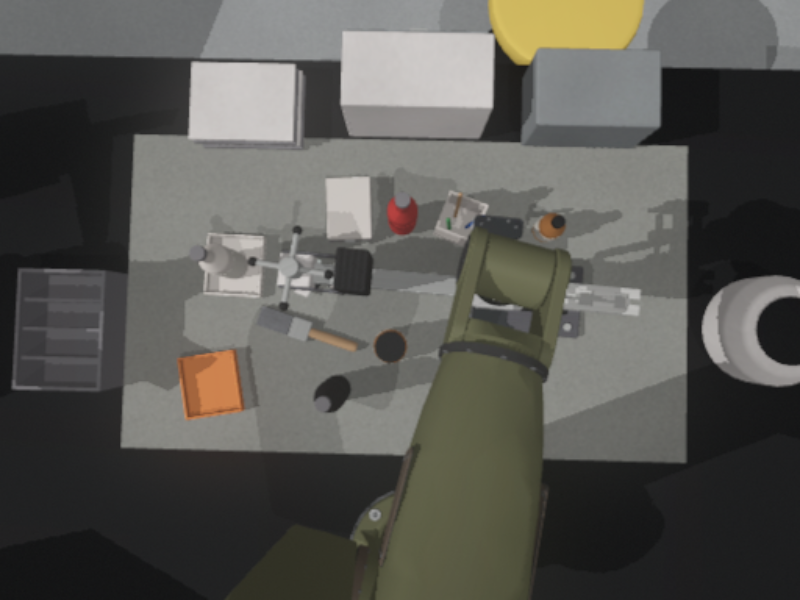

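The hub is now at (532.9, 217.8), a travel of 237.7 mm. I'll add 1.5 mm and let the button rise.

>>> arm_command --pt "-1 0.0015 0 0 0" --pt "-1 0 0 0 0" --pt "-1 0 0 -0.005 0" --pt "-1 0 0 -0.005 0" --pt "-1 0 0 0 0" --pt "0 0 0 0 0" --pt "0.3 0 0 0 0" --pt "0.3 0 0 0 0" --pt "0.3 0 0 0 0"

```text
clock: 14.72
eef_pos: [511.5, -88.1, 185.3]
eef_rot: [3.141, -0.0, 1.499]
wrist_force: [0.6, 0.1, 0.3]
finger_gap: 59.0
finger_force: 0.0
```

>>> arm_command --pt "0.3 0 0 -0.02 0" --pt "0.3 0 0 -0.04 0" --pt "0.3 0 0 -0.045 0" --pt "0.3 0 0 -0.04 0" --pt "-1 0 0 0 0" --newtons 20

```text
clock: 15.35
eef_pos: [512.2, -88.3, 333.1]
eef_rot: [3.136, 0.001, 1.499]
wrist_force: [0.2, -0.3, -2.1]
finger_gap: 54.0
finger_force: 0.0
```

Run:
```python
from h import *
c=eyes.camera('scene');P=cloud(c)
q=P.reshape(-1,3);q=q[(q[:,2]>170)&(q[:,2]<260)&(abs(q[:,1]+88)<20)&(abs(q[:,0]-511)<25)];print('cap',len(q),np.percentile(q,2,0),np.percentile(q,98,0))
c=eyes.camera('top');P=cloud(c)
q=P[120:240,120:320].reshape(-1,3);h=q[(q[:,2]>222)&(q[:,2]<240)&(np.hypot(q[:,0]-534,q[:,1]-220)<35)]
m=cv2.minAreaRect(h[:,:2].astype(np.float32));print('hub',m[0])
d=q-np.array([*m[0],0]);rr=np.hypot(d[:,0],d[:,1]);k=(rr>30)&(rr<60)&(q[:,2]>200)&(q[:,2]<222)
a=np.arctan2(d[k,0],d[k,1]);print('spoke angle cw from +y world',np.angle(np.exp(4j*a).sum())/4, k.sum())
for n,u,v in (('box',353,270),): print(np.round(P[int(v*.64),int(u*.64)],1))
```

```text
cap 139 [ 498.65282263 -101.50872994  172.53568112] [523.62194711 -77.96613056 212.54607308]
hub (532.7146606445312, 218.40899658203125)
spoke angle cw from +y world 0.1448738895090727 203
[525.5 111.4 285.5]
```

The cap is back at its full height (212.5 mm) and the hub is at (532.7, 218.4). Next I'll put the closed fingers between the −y and −x spokes.

>>> arm_command --pt "-1 0.03 -0.0045 0 0" --pt "-1 0.055 -0.0065 0 0" --pt "-1 0.055 -0.0065 0 0" --pt "-1 0.055 -0.0065 0 0" --pt "-1 0.05 -0.006 0 0" --pt "-1 0.03 -0.0035 0 0" --pt "-1 0 0 0 0" --pt "-1 0 0 0.04 0" --pt "-1 0 0 0.04 0" --pt "-1 0 0 0.02 0" --pt "-1 0 0 0 0"

```text
clock: 16.82
eef_pos: [497.2, 187.4, 228.6]
eef_rot: [-3.138, 0.001, 1.498]
wrist_force: [0.3, 0.1, 0.5]
finger_gap: 0.3
finger_force: 0.0
```

Run:
```python
import numpy as np
r=45
prev=None
for t in range(-135,126,20):
    p=np.array([r*np.cos(np.radians(t)),r*np.sin(np.radians(t))])
    if prev is not None: print(t,np.round((p-prev)/1000,4))
    prev=p
```

```text
-115 [ 0.0128 -0.009 ]
-95 [ 0.0151 -0.004 ]
-75 [0.0156 0.0014]
-55 [0.0142 0.0066]
-35 [0.0111 0.0111]
-15 [0.0066 0.0142]
5 [0.0014 0.0156]
25 [-0.004   0.0151]
45 [-0.009   0.0128]
65 [-0.0128  0.009 ]
85 [-0.0151  0.004 ]
105 [-0.0156 -0.0014]
125 [-0.0142 -0.0066]
```

>>> arm_command --pt "-1 0.001 0.001 0.02 0" --pt "-1 0 0 0.01 0" --pt "-1 0.0064 -0.0045 0 0" --pt "-1 0.0064 -0.0045 0 0" --pt "-1 0.0075 -0.002 0 0" --pt "-1 0.0075 -0.002 0 0" --pt "-1 0.0078 0.0007 0 0" --pt "-1 0.0078 0.0007 0 0" --pt "-1 0 0 0 0"

```text
clock: 17.95
eef_pos: [490.5, 234.1, 200.2]
eef_rot: [-3.141, 0.0, 1.499]
wrist_force: [-0.0, -0.7, -0.3]
finger_gap: 0.6
finger_force: 0.0
```

Run:
```python
from h import *
print(manip.read_state()['wrist_force'],manip.read_state()['eef_pos'])
c=eyes.camera('scene');cv2.imwrite('pics/s4.png',cv2.resize(c['img'][150:270,220:400],(800,533),interpolation=cv2.INTER_CUBIC))
```

```text
[-0.02524595 -0.74357245 -0.34934904] [490.50860702 234.09004562 200.16828846]
```

View pics/s4.png

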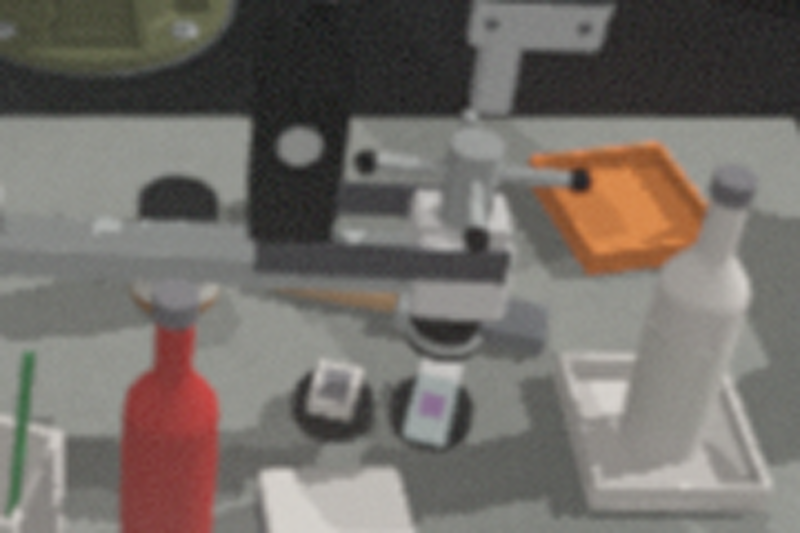

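The picture shows the fingers at px (490,90) behind the hub at (475,160), with the slide and cassette undisturbed. The wheel's turn isn't clear from here, so I'll measure it from above.

```bash
cat > w.py <<'E'
from h import *
c=eyes.camera('top');cv2.imwrite('pics/t5.png',cv2.resize(c['img'][120:240,100:280],(800,533),interpolation=cv2.INTER_CUBIC))
P=cloud(c)
q=P[120:240,120:320].reshape(-1,3)
d=q-np.array([532.7,218.4,0]);rr=np.hypot(d[:,0],d[:,1]);k=(rr>35)&(rr<70)&(q[:,2]>203)&(q[:,2]<222)
a=np.degrees(np.arctan2(d[k,0],d[k,1]))-4.1
h,_=np.histogram(a,np.arange(-190,190,10));print([(int(-185+10*i),int(n)) for i,n in enumerate(h) if n])
s=eyes.camera('scene');P=cloud(s).reshape(-1,3)
d=P-np.array([532.7,218.4,0]);rr=np.hypot(d[:,0],d[:,1]);k=(rr>35)&(rr<72)&(P[:,2]>203)&(P[:,2]<222)
a=np.degrees(np.arctan2(d[k,0],d[k,1]))-4.1
h,_=np.histogram(a,np.arange(-190,190,10));print('scene',[(int(-185+10*i),int(n)) for i,n in enumerate(h) if n])
k=(rr<26)&(P[:,2]>20)&(P[:,2]<110);print('lens z low',np.percentile(P[k,2],[2,10]))
E
python3 w.py
```

```text
[(-185, 9), (-175, 49), (-165, 5), (-95, 2), (-85, 2), (85, 11), (95, 51), (105, 1)]
scene [(-185, 15), (-175, 41), (-165, 1), (-95, 7), (-85, 16), (-75, 1), (-5, 2), (5, 49), (15, 6), (85, 7), (95, 43), (105, 2), (175, 1)]
lens z low [20.38942167 20.77527703]
```

View pics/t5.png

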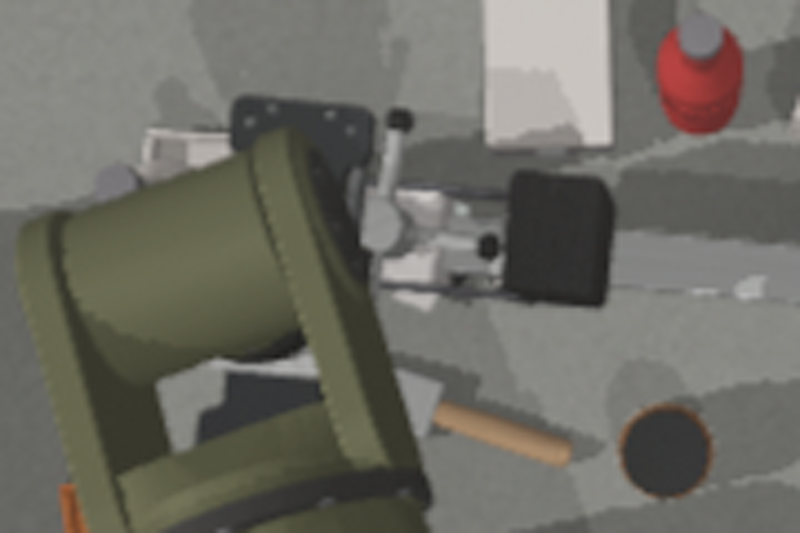

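Run:
```python
from h import *
s=eyes.camera('scene');P=cloud(s)
for v in range(166,190,2): print(v,[tuple(np.round(P[v,u]).astype(int)) for u in range(322,344,3)])
Q=P.reshape(-1,3);c=np.array([532.7,218.4,0]);d=Q-c
ex=np.array([.997,-.072,0]);ey=np.array([.072,.997,0]);a=d@ex;b=d@ey
rr=np.hypot(a,b);k=(rr>35)&(rr<72)&(Q[:,2]>203)&(Q[:,2]<222)
t=np.degrees(np.arctan2(a[k],b[k]));print('q deg',np.degrees(np.angle(np.exp(4j*np.radians(t)).sum())/4))
k2=k&(a<-20);print(np.round(np.c_[a,b,Q[:,2]][k2]))
print(manip.read_state()['eef_pos'])
```

```text
166 [(np.int64(123), np.int64(311), np.int64(1)), (np.int64(126), np.int64(322), np.int64(3)), (np.int64(502), np.int64(223), np.int64(258)), (np.int64(505), np.int64(230), np.int64(260)), (np.int64(500), np.int64(239), np.int64(257)), (np.int64(117), np.int64(370), np.int64(-3)), (np.int64(123), np.int64(380), np.int64(1)), (np.int64(118), np.int64(393), np.int64(-2))]
168 [(np.int64(131), np.int64(310), np.int64(-2)), (np.int64(135), np.int64(320), np.int64(0)), (np.int64(501), np.int64(225), np.int64(251)), (np.int64(504), np.int64(231), np.int64(253)), (np.int64(504), np.int64(239), np.int64(253)), (np.int64(135), np.int64(366), np.int64(0)), (np.int64(135), np.int64(378), np.int64(0)), (np.int64(132), np.int64(390), np.int64(-2))]
170 [(np.int64(145), np.int64(307), np.int64(-3)), (np.int64(153), np.int64(317), np.int64(3)), (np.int64(501), np.int64(226), np.int64(244)), (np.int64(503), np.int64(233), np.int64(246)), (np.int64(503), np.int64(241), np.int64(246)), (np.int64(148), np.int64(364), np.int64(0)), (np.int64(148), np.int64(375), np.int64(0)), (np.int64(153), np.int64(38
[... 3314 characters left out ...]
np.int64(247), np.int64(213)), (np.int64(539), np.int64(254), np.int64(214)), (np.int64(536), np.int64(263), np.int64(212))]
q deg 4.147393455559638
[[-67.   3. 214.]
 [-64.   5. 216.]
 [-62.  -1. 214.]
 [-63.   2. 213.]
 [-57.   4. 217.]
 [-63.  -3. 210.]
 [-57.  -1. 214.]
 [-58.   2. 213.]
 [-59.   4. 213.]
 [-61.  -3. 207.]
 [-56.  -1. 211.]
 [-56.   2. 211.]
 [-55.   4. 213.]
 [-56.  -1. 208.]
 [-52.   1. 211.]
 [-48.   3. 214.]
 [-53.   7. 211.]
 [-55.  10. 209.]
 [-53.  -1. 207.]
 [-46.   0. 212.]
 [-43.   2. 214.]
 [-47.   6. 211.]
 [-41.  -0. 212.]
 [-39.   2. 214.]
 [-41.   5. 213.]]
[490.49406641 233.42716555 200.35690009]<stdin>:3: RuntimeWarning: invalid value encountered in cast
```

The depth shows the fingertips at about z=230 while the reported TCP is z=200, so the real tips sit about 29 mm above the TCP. That explains why they passed over the spoke without force. I'll go back, work about 28 mm lower, and keep the hand clear of the camera box.

>>> arm_command --pt "-1 0 0 -0.01 0" --pt "-1 -0.019 0.003 0 0" --pt "-1 -0.019 0.0033 0 0" --pt "-1 0 0 0.015 0" --pt "-1 0 0 0.015 0" --pt "-1 0 0 0.008 0" --pt "-1 0 0 0 0" --pt "-1 0.007 -0.0035 0 0" --pt "-1 0.0075 -0.002 0 0" --pt "-1 0.0077 -0.0007 0 0" --pt "-1 0.0078 0.0007 0 0" --pt "-1 0 0 0 0"

```text
clock: 19.65
eef_pos: [490.6, 226.3, 172.3]
eef_rot: [-3.141, -0.0, 1.499]
wrist_force: [0.2, 0.6, -0.3]
finger_gap: 0.1
finger_force: 0.0
```

```bash
cat > w.py <<'E'
from h import *
st=manip.read_state();print(st['clock'],st['eef_pos'],st['wrist_force'])
ex=np.array([.997,-.072,0]);ey=np.array([.072,.997,0]);c=np.array([532.7,218.4,0])
for n in ('scene','top'):
    Q=cloud(eyes.camera(n)).reshape(-1,3);d=Q-c;a=d@ex;b=d@ey;rr=np.hypot(a,b)
    k=(rr>30)&(rr<72)&(Q[:,2]>203)&(Q[:,2]<219)
    t=np.degrees(np.arctan2(a[k],b[k]));h,_=np.histogram(t,np.arange(-180,181,10))
    print(n,'q mod 90:',np.degrees(np.angle(np.exp(4j*np.radians(t)).sum())/4)%90,[(int(-175+10*i),int(m)) for i,m in enumerate(h) if m])
    k=(rr<26)&(a>5)&(Q[:,2]>24)&(Q[:,2]<110);print(' lens low',np.percentile(Q[k,2],[1,5,20]) if k.sum()>5 else k.sum())
p=st['eef_pos']*[1,1,0]-c;print('finger a,b',p@ex,p@ey)
E
python3 w.py
```

```text
19.65 [490.60000283 226.29362723 172.26959047] [ 0.19199876  0.58613944 -0.28492608]
scene q mod 90: 29.83713361618485 [(-155, 33), (-145, 21), (-95, 10), (-75, 1), (-65, 7), (-55, 28), (-45, 2), (25, 22), (35, 52), (105, 2), (115, 42), (125, 13)]
 lens low [69.92827523 71.93535092 78.23550838]
top q mod 90: 30.008288501745334 [(-155, 21), (-145, 42), (-135, 2), (105, 2), (115, 41), (125, 24)]
 lens low 0
finger a,b -42.542038340668604 4.838746555386705
```

>>> arm_command --pt "-1 0.0077 0.0015 0 0" --pt "-1 0.0073 0.0028 0 0" --pt "-1 0.0067 0.004 0 0" --pt "-1 0.0059 0.0051 0 0" --pt "-1 0.0049 0.0061 0 0" --pt "-1 0.0038 0.0069 0 0" --pt "-1 0.0026 0.0074 0 0" --pt "-1 0.0012 0.0077 0 0" --pt "-1 -0.0001 0.0078 0 0" --pt "-1 -0.0015 0.0077 0 0" --pt "-1 -0.0028 0.0073 0 0" --pt "-1 -0.004 0.0067 0 0" --pt "-1 -0.0051 0.0059 0 0" --pt "-1 -0.0061 0.0049 0 0" --pt "-1 -0.0069 0.0038 0 0" --pt "-1 -0.0074 0.0026 0 0" --pt "-1 -0.0077 0.0012 0 0" --pt "-1 -0.0078 -0.0001 0 0" --pt "-1 -0.0077 -0.0015 0 0" --pt "-1 0 0 0 0"

```text
clock: 22.25
eef_pos: [577.0, 201.6, 172.5]
eef_rot: [3.141, 0.0, 1.498]
wrist_force: [-0.4, -0.3, -0.2]
finger_gap: 0.4
finger_force: 0.0
```

```bash
python3 w.py
```

```text
22.25 [577.04377056 201.55874974 172.53372286] [-0.44165094 -0.32004882 -0.16326208]
scene q mod 90: 34.94303398534739 [(-155, 15), (-145, 46), (-135, 2), (35, 16), (45, 45), (55, 1), (95, 11), (105, 19), (115, 9), (125, 39), (135, 18), (145, 1)]
 lens low [42.51537206 46.00640828 56.83394656]
top q mod 90: 42.71784233376687 [(125, 1), (135, 5)]
 lens low 0
finger a,b 45.42330926995678 -13.597975027911636
```

>>> arm_command --pt "-1 0 0 -0.02 0" --pt "-1 0 0 -0.016 0" --pt "-1 0 0 0 0" --pt "-1 0.0147 -0.0119 0 0" --pt "-1 0.0147 -0.0119 0 0" --pt "-1 0.0147 -0.0119 0 0" --pt "-1 0.0147 -0.0119 0 0" --pt "-1 0 0 0 0" --pt "-1 0 0 0.02 0" --pt "-1 0 0 0.016 0" --pt "-1 0 0 0 0" --pt "-1 -0.0003 0.0078 0 0" --pt "-1 -0.0016 0.0077 0 0" --pt "-1 -0.0029 0.0073 0 0" --pt "-1 -0.0042 0.0066 0 0" --pt "-1 -0.0052 0.0058 0 0" --pt "-1 -0.0062 0.0048 0 0" --pt "-1 -0.0069 0.0037 0 0" --pt "-1 -0.0037 0.0012 0 0" --pt "-1 0 0 0 0"

```text
clock: 24.85
eef_pos: [576.4, 229.8, 172.4]
eef_rot: [3.141, 0.0, 1.498]
wrist_force: [-0.2, 0.7, -0.1]
finger_gap: 0.7
finger_force: 0.0
```

```bash
python3 w.py
```

```text
24.85 [576.43974141 229.83593341 172.40159288] [-0.23121642  0.68992015 -0.05558971]
scene q mod 90: 84.22105130870905 [(-175, 3), (-105, 17), (-95, 20), (65, 8), (75, 21), (85, 35), (95, 37), (165, 5), (175, 51)]
 lens low [35.76004186 40.76541822 51.42199693]
top q mod 90: 87.58878073687502 [(-175, 21), (95, 5), (175, 55)]
 lens low 0
finger a,b 42.78513498270279 14.550886991189088
```

>>> arm_command --pt "-1 -0.0074 0.0022 0 0" --pt "-1 -0.0045 0.0005 0 0" --pt "-1 0 0 0 0" --pt "-1 0 0 0 0"

```text
clock: 25.45
eef_pos: [578.3, 218.0, 172.4]
eef_rot: [3.141, 0.0, 1.499]
wrist_force: [0.4, -0.0, 0.2]
finger_gap: 0.2
finger_force: 0.0
```

```bash
python3 w.py
```

```text
25.45 [578.25137827 217.99455214 172.3913695 ] [ 0.36002942 -0.04520153  0.20392891]
scene q mod 90: 11.105337885719019 [(-175, 31), (-165, 39), (-155, 1), (15, 4), (25, 7), (75, 3), (85, 20), (95, 26), (105, 40), (115, 20)]
 lens low [33.48372953 37.59256964 48.42296331]
top q mod 90: 14.293237901594253 [(-175, 9), (-165, 36), (5, 1), (15, 5), (105, 4), (115, 4)]
 lens low 0
finger a,b 45.44391638168417 2.8754677151159624
```

>>> arm_command --pt "-1 -0.0015 0 0 0" --pt "-1 0 0 0 0" --pt "-1 0 0 0 0"

```text
clock: 25.92
eef_pos: [578.0, 216.7, 172.3]
eef_rot: [-3.142, -0.0, 1.499]
wrist_force: [-0.1, 1.7, 0.4]
finger_gap: 0.7
finger_force: 0.5
```

>>> arm_command --pt "-1 -0.0015 0 0 0" --pt "-1 0 0 0 0" --pt "-1 0 0 0 0"

```text
clock: 26.3
eef_pos: [577.9, 215.6, 172.4]
eef_rot: [-3.142, -0.001, 1.499]
wrist_force: [-0.2, 5.1, -0.5]
finger_gap: 0.7
finger_force: 2.3
```

>>> arm_command --pt "-1 -0.001 0 0 0" --pt "-1 0 0 0 0" --pt "-1 0 0 0 0"

```text
clock: 26.68
eef_pos: [577.8, 215.2, 172.4]
eef_rot: [3.142, -0.002, 1.499]
wrist_force: [-0.8, 8.8, -0.8]
finger_gap: 0.5
finger_force: 4.1
```

The force climbs to 8.8 N with no further travel, so the wheel is at its stop. I'll back off, lift clear and verify.

>>> arm_command --pt "-1 0.004 0 0 0" --pt "-1 0.004 0 0 0" --pt "-1 0 0 0 0" --pt "-1 0 0 -0.02 0" --pt "-1 0 0 -0.04 0" --pt "-1 0 0 -0.05 0" --pt "-1 0 0 -0.05 0" --pt "-1 0 -0.04 0 0" --pt "-1 0 -0.05 0 0" --pt "-1 0 -0.05 0 0" --pt "-1 0 0 0 0" --pt "-1 0 0 0 0"

```text
clock: 28.18
eef_pos: [439.3, 232.1, 332.6]
eef_rot: [3.141, -0.0, 1.499]
wrist_force: [-1.0, 0.0, 0.5]
finger_gap: 0.5
finger_force: 0.0
```

```bash
python3 w.py
python3 - <<'E'
from h import *
c=eyes.camera('scene');P=cloud(c).reshape(-1,3)
cv2.imwrite('pics/s9.png',cv2.resize(c['img'][140:300,200:440],(800,533),interpolation=cv2.INTER_CUBIC))
q=P[(P[:,2]>170)&(P[:,2]<260)&(abs(P[:,1]+88)<20)&(abs(P[:,0]-511)<25)];print('cap',np.percentile(q,98,0))
E
```

```text
28.175 [439.29884687 232.12922843 332.58189743] [-0.996829    0.03947355  0.54532257]
scene q mod 90: 17.02678395980685 [(-175, 5), (-165, 60), (-155, 1), (-85, 8), (-75, 24), (15, 29), (25, 37), (105, 27), (115, 29), (125, 2)]
 lens low [34.48107954 38.01774944 48.33812927]
top q mod 90: 16.31915868444911 [(-175, 4), (-165, 57), (-155, 12), (-85, 22), (-75, 47), (-65, 1), (15, 8), (25, 10), (105, 33), (115, 36)]
 lens low 0
finger a,b -94.10945411224806 6.963157714791813
cap [524.12102361 -82.32936604 211.86866936]
```

View pics/s9.png

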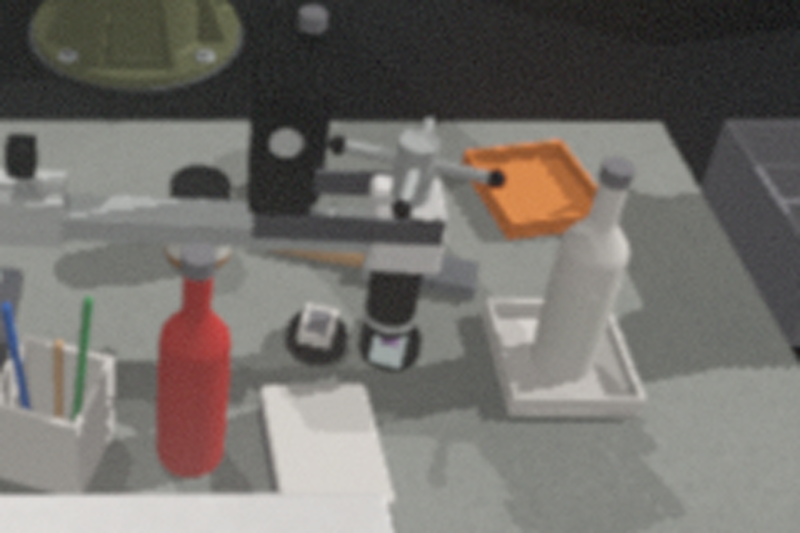

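The lens is down over the slide block at px (390,320), with q ≈ 286.5° (5.0 rad). The bottle stands in the tray at (585,300), the button cap is up at (20,155), and the cassette at (317,330) is untouched. I'm handing it in.

```bash
python3 -c "
from cell import ticket
print(ticket.sign_off())"
```

```text
the job is handed in; nothing more can be done
None
```

I've handed in the job (no verdict was returned): the white bottle stands in the white tray, the arm is locked at extension 0.24 with the button fully up, and the handwheel is turned to its stop with the lens down over the slide.

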